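# Dispense one two-stop stroke into the open vial

### The job

Swing the bench dispenser's spout round so that its outlet stands over the mouth of the open vial (the one without a stopper) and leave it there. Then press the plunger knob down to its soft first stop, pause there a moment, press on through to the stiffer second stop and hold it there a moment, without forcing it, and let go so that the plunger springs all the way back up. Leave all vials standing in their nests and do not disturb the glassware around.

Things in the scene. Friction and masses are not known exactly. Their poses are not given: they have to be found in the camera images.
- dispenser: Bench dispenser, fixed to the table: a round grey base (130 mm across), an amber bottle (92 mm across) with a white cap and head, a swivel spout and, on top on the same vertical axis, the plunger. Origin: on that axis at table height, z up. Three grey nest blocks (26 mm high, holes 20 mm deep, hole floors 6 mm above the table) hold vials at 110 mm from the axis, at -0.5, 0 and +0.5 rad from its own +x axis.
- spout (a joint): Swivel of the spout about the dispenser's vertical axis, rad; 0: spout points along the dispenser's +x, positive anticlockwise from above; range -1.3 to 1.3; starts parked at 0.9 to 1.2. It turns against light friction (0.12 N m, about 1.2 N at the tab) and stays where it is left.
- spout_tip (a point): Outlet of the spout: lower end of its downturned steel pipe (10 mm across), 110 mm from the axis and 98 mm above the table, 22 mm above the open vial's mouth.
- spout_tab (a point): Centre for gripping of the upright grey tab on the spout, 100 mm from the axis, 177 mm above the table. The tab is 10 mm thick across the spout, 18 mm along it, and rises from 149 to 193 mm above the table; the horizontal pipe below it is 10 mm thick, at 147 mm. Pinch or push the tab to swing the spout.
- vial_mouth (a point): Centre of the open mouth of the open vial (glass, 28 mm outside, 23 mm inside diameter, 70 mm tall, standing loose in one of the three nests, its mouth 76 mm above the table). Which nest varies.
- stoppered_vial_a_center (a point): Centre, half-way up, of a vial of the same size closed with a black rubber stopper (80 mm tall in all, top 86 mm above the table), standing in another nest. Leave alone.
- stoppered_vial_b_center (a point): The same for the second stoppered vial. Leave alone.
- press_knob: The plunger's white round knob, 36 mm across, 12 mm thick, flat on top; origin at the centre of its underside, z up. It is pressed straight down.
- knob_top (a point): Centre of the flat top of the knob, 240 mm above the table at rest; it sinks as the plunger is pressed.
- plunger (a joint): First travel of the plunger, m: 0 at rest (up), growing as it is pressed. The spring pushes back with only 1 to 4 N. The first stop comes after 8 to 22 mm: it depends on the volume setting inside the head, which cannot be seen and differs every time, so it must be felt: the push rises from under 4 N to 12 N with next to no movement.
- collar (a joint): Second travel, m: 0 until the first stop is overcome, then the grey collar (26 mm across) under the knob sinks together with the plunger, up to 6 mm at the rigid second stop. It begins to sink at about 12 N and needs about 16 N at 6 mm; beyond that the force rises steeply, and more than 25 N on the knob damages the mechanism. Released, collar and plunger spring back to 0.
- beaker: Glass beaker, 80 mm across, 115 mm tall, with a spoon standing in it; origin at the centre of its underside. Leave alone.
- flask: Stoppered long-necked glass flask, 104 mm across, 236 mm tall; origin at the centre of its underside. Leave alone.
- amber_bottle: Small amber bottle with a white cap, 56 mm across, 115 mm tall; origin at the centre of its underside. Leave alone.
Not all that is in view belongs to the job. Leave any green look-alike of the part that bears vial_mouth alone.

How it is judged:
On the way, in this order (a step that is already met when the one before it is completed fails the run):
1. the spout's outlet stands over the open vial's mouth, within 7 mm of its centre (horizontal distance between spout_tip and vial_mouth below 0.007 m), for 0.2 s.
2. the knob is pressed onto the first stop (more than 4.5 N, the collar not sunk more than 1.2 mm) and kept there 0.25 s (contact force between press_knob and anything else above 4.5 N and value of joint collar below 0.0012 m and value of joint plunger above 0.006 m and horizontal distance between spout_tip and vial_mouth below 0.007 m), for 0.25 s.
3. the plunger is pressed on to the second stop (collar sunk at least 4.8 of its 6 mm) and held there 0.25 s (value of joint collar above 0.0048 m and horizontal distance between spout_tip and vial_mouth below 0.007 m), for 0.25 s.
At the end, for the whole second after the job is handed in: The plunger is back up (within 1.5 mm, collar within 1 mm), the spout rests with its outlet within 7 mm of the centre of the open vial's mouth (seen from above), and the open vial stands upright in its nest, its mouth within 6 mm of where it was (value of joint plunger below 0.0015 m and value of joint collar below 0.001 m and horizontal distance between spout_tip and vial_mouth below 0.007 m and angle between vial_mouth's own z axis and vertical below 0.15 rad and distance of vial_mouth from where it was at the start of the episode below 0.006 m and velocity of joint spout between -0.05 and 0.05 rad/s); the robot touches nothing.
It fails at once if more than 25 N on the plunger knob (contact force between press_knob and anything else above 25 N).
It fails at once if the collar pressed past the first stop (2 mm) while the outlet is not over the open vial (10 mm) (value of joint collar above 0.002 m and horizontal distance between spout_tip and vial_mouth above 0.01 m).
It fails at once if a stoppered vial moved by 10 mm, or the beaker, flask or amber bottle by 20 mm (distance of any of stoppered_vial_a_center, stoppered_vial_b_center from where it was at the start of the episode above 0.01 m or distance of any of beaker, flask, amber_bottle from where it was at the start of the episode above 0.02 m).
It also fails if it takes over 64 s, if anything falls off the work surface, if the arm or the gripper's body presses on something with over 40 N, if the wrist force passes 120 N, or if a joint passes its speed limit or range.

### The arm

A 6-joint arm with a two-finger parallel gripper is mounted at the origin on the work surface. World frame = base frame: x ahead of the robot, y to its left, z up, the work surface at z = 0. Lengths are in m, angles in rad, forces in N, time in s.
With the tool pointing down it reaches from about 0.35 to 0.85 m from the base axis. Payload 8.1 kg.
Tool frame: the origin (TCP) lies between the finger pads; the fingertips stand 8 mm ahead of it and the grasp point (between the pads) lies 11 mm behind it; z points along the fingers, y is the line along which they close (so a half turn about z gives the same grasp; the last joint's range is limited). The gripper opens to 85 mm and grips with 20 to 120 N. Pads are 22 mm wide; open, the fingers measure 114 mm over their backs; the gripper's body (76 mm by 85 mm) begins 54 mm behind the grasp point. The pads swing forward as they close: fully open they stand 13 mm farther back than shut.
Start: joints at [-1.244, 0.13, 1.488, -0, 1.523, -0.085], TCP at [0.24, -0.55, 0.239] pointing down, gripper open.
Joint ranges: [-2.96, 2.96], [-0.89, 2.26], [0.02, 2.5], [-1.34, 4.48], [0, 2.73], [-2.66, 2.66]. Speed limits (rad/s): [2.39, 2.39, 2.79, 3.14, 3.14, 3.14].

### API

Orientations are given as [roll, pitch, yaw] about the fixed x, y, z axes, in that order (R = Rz(yaw) Ry(pitch) Rx(roll)).
In Python, from plant import manip, optics gives the robot as it stands.
- The arm moves only by the tool servo_tool, never from a script. Its argument "commands" is a list of rows, each an object with "grip": the finger opening in cm, from 0 to 8.54; "translation": the shift along the tool's x, y, z in cm, a list of three; "delta_rot": the turn, a rotation vector about the tool's x, y, z in rad, a list of three. In form: [{"grip": grip, "translation": [x, y, z], "delta_rot": [rx, ry, rz]}, ...]. A call has exactly 10 rows; each row shifts and turns the commanded pose from where the row before left it, along the tool's axes as they then stand; what a row does not reach is not made up. A row lasts 1/10 s, in which the tool goes at most 50 mm and 8.59 degrees, less where a joint would pass 70% of its speed; a pose out of reach is approached as far as the arm can. A call with a gripper value outside its range is refused whole. The fingers move at their own pace and stop on an object; "squeeze" is the grip in N (left out, the last holds). Time passes only in rows, so rows that do not move let the fingers close, or fill a call up. It gives the time, the measured TCP pose, the force, the opening and the grip force at its end, in the units of the state.
- manip.get_state(): the state, without advancing time (a new reading comes with each control period).
- optics.grab_frame(name): name is "scene" or "top" or "wrist"; returns the picture (384x512x3 uint8, red, green, blue); there is no depth.
- optics.camera_params(name): a dict with "fov_y" (degrees; the focal length in pixels is half the picture's height over the tangent of half this angle, whatever the lens; pixels are square), "cx", "cy" (the principal point, pixels), "camera_from_world" (4x4, takes a point from world to camera coordinates). Camera axes: x right, y up, looking along -z (the intrinsics and any distortion apply to the point x, -y, -z); pixel columns grow to the right and rows downward; lengths in m; the calibration is good to about 2 mm. The wrist camera is an equidistant fisheye: a pixel r from the principal point sees the ray r / f radians off the axis. A picture is of the moment at which its call begins: read the wrist's pose just before it. camera_params takes no time and is no camera call; for the wrist camera it gives the pose at the moment of the call.
- manip.job_done(): hands the job in; it is judged then, once.
The state is a dict: "time_s": time; "q": joint angles; "dq": joint speeds; "joint_efforts": joint torques, N m; "tcp_pos": TCP position; "eef_rot": TCP orientation; "ft_force": force on the tool from outside, world axes, zero at the start; "torque": the same for the moment, N m; "grip_width": opening from 0.0 (shut) to 1.0 (fully open); "grip_force": force on a finger pad.
Only numpy, scipy, OpenCV 4.12 (cv2) and the standard library are available. Lean on these libraries where they do the work, as an engineer would, in place of code of your own. Each camera call takes 0.05 s, during which the arm holds its last target. There are 200 camera calls.

## Working session

There is one attempt and no reset: what is moved stays moved. The work goes in short steps, Python scripts to look and compute and a tool call to move; the robot and the scene stay as the last step left them, time stands still between calls to the robot, and variables do not carry over. Pictures are saved under pics/ and viewed, at most 10 in all, crops included, and the job is handed in when it is done.

Besides the shell and the picture viewer there is one more tool, called after "Request:" by a JSON object that holds its "method" and its "body", one argument or row to a line. servo_tool: Moves the arm, as the interface text tells. Its arguments: {"type":"object","properties":{"commands":{"type":"array","items":{"type":"object","properties":{"grip":{"type":"number"},"translation":{"type":"array","items":{"type":"number"}},"delta_rot":{"type":"array","items":{"type":"number"}}}}},"squeeze":{"type":"number"}},"required":["commands"]}

```bash
mkdir -p pics; python3 - <<'E'
from plant import manip, optics
import cv2,numpy as np
for n in("scene","top"):
    im=optics.grab_frame(n); cv2.imwrite(f"pics/{n}0.png",cv2.cvtColor(im,cv2.COLOR_RGB2BGR))
    p=optics.camera_params(n);print(n,p)
print(manip.get_state())
a=cv2.imread("pics/scene0.png");b=cv2.imread("pics/top0.png")
cv2.imwrite("pics/top1.png",cv2.resize(b,(800,600),interpolation=cv2.INTER_CUBIC))
cv2.imwrite("pics/scene1.png",cv2.resize(a,(800,600),interpolation=cv2.INTER_CUBIC))
E
```

```text
scene {'fov_y': 52.2104449387277, 'cx': 250.6654872668685, 'cy': 192.41252632663657, 'camera_from_world': array([[-0.64486066,  0.7641858 , -0.01322075,  0.40023535],
       [-0.46029345, -0.37449478,  0.80491217,  0.12774958],
       [ 0.61015135,  0.52514161,  0.59324667, -1.49555159],
       [ 0.        ,  0.        ,  0.        ,  1.        ]])}
top {'fov_y': 52.953621069717656, 'cx': 260.3582166469638, 'cy': 194.07616138600332, 'camera_from_world': array([[-2.78752150e-02, -9.99593833e-01, -5.92800724e-03,
         8.67255784e-03],
       [ 9.81981358e-01, -2.84919701e-02,  1.86817611e-01,
        -6.23682421e-01],
       [-1.86910632e-01, -6.13611537e-04,  9.82376730e-01,
        -1.28734763e+00],
       [ 0.00000000e+00,  0.00000000e+00,  0.00000000e+00,
         1.00000000e+00]])}
{'time_s': 0.1, 'q': array([-1.24437269e+00,  1.31087818e-01,  1.48920501e+00,  1.12256582e-05,
        1.52299590e+00, -8.54341055e-02]), 'dq': array([ 0.00077194, -0.00258608, -0.00284967, -0.00057683,  0.0014523 ,
       -0.00136456]), 'joint_efforts': array([ 1.17552798e-03, -5.70952070e+01, -5.01943016e+01, -2.92427139e-04,
        8.04346637e-03, -7.32440617e-05]), 'tcp_pos': array([ 0.24003389, -0.54935533,  0.238329  ]), 'eef_rot': array([-3.13990372e+00, -1.55897127e-04,  4.11857064e-01]), 'ft_force': array([0.10110076, 0.38233429, 0.06868299]), 'torque': array([ 0.02565016,  0.0125146 , -0.00506489]), 'grip_force': 0.0, 'grip_width': 0.9968255175695846}
```

View pics/top1.png

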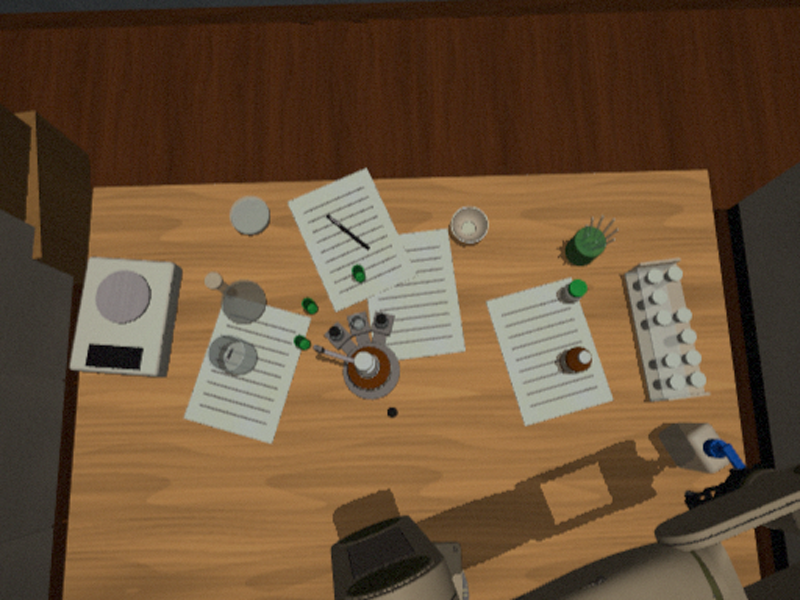

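View pics/scene1.png

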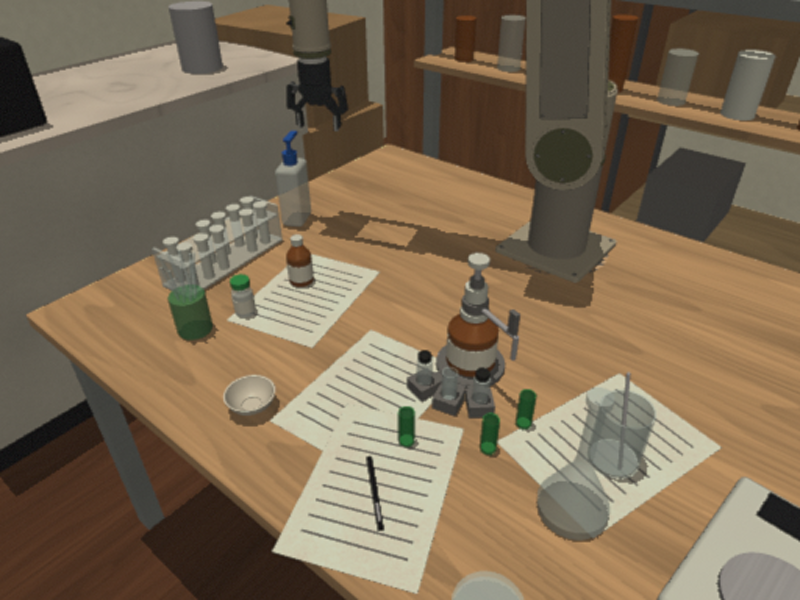

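The stoppered vials are at (336,332) and (381,320) in the 800 px top view. The open clear one, in the middle nest, is at about (358,323). The green look-alikes are at (359,273), (310,306) and (302,342). I'll check this choice in one close crop.

```bash
python3 - <<'E'
import cv2
b=cv2.imread("pics/top0.png")[185:265,190:270]; a=cv2.imread("pics/scene0.png")[155:275,250:340]
cv2.imwrite("pics/c.png",cv2.hconcat([cv2.resize(b,(440,440),interpolation=cv2.INTER_CUBIC),cv2.resize(a,(330,440),interpolation=cv2.INTER_CUBIC)]))
E
```

```text
(no output)
```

View pics/c.png

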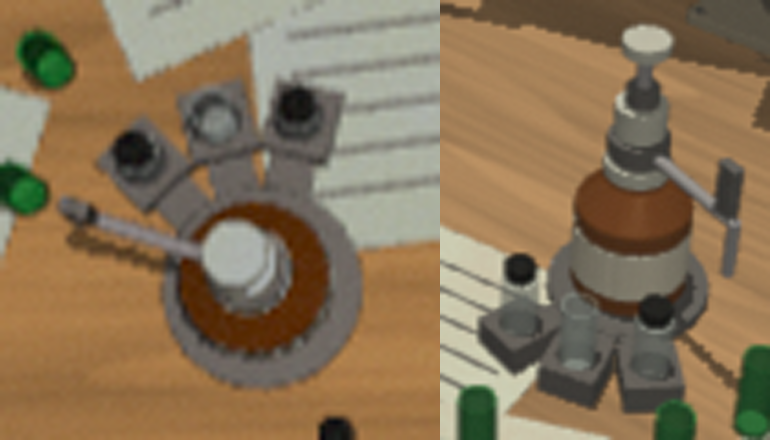

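Confirmed: the open vial is in the middle nest, at crop (213,117) in the top view and (580,307) in the scene view. Next I fit the dispenser pose from both cameras.

```bash
cat > h.py <<'E'
import numpy as np
from plant import optics
P={n:optics.camera_params(n) for n in("top","scene")}
def proj(n,X):
    p=P[n];T=p["camera_from_world"];c=T[:3,:3]@X+T[:3,3];f=192/np.tan(np.radians(p["fov_y"]/2))
    return np.array([p["cx"]-f*c[0]/c[2],p["cy"]+f*c[1]/c[2]])
def pol(b,r,a,z): return np.array([b[0]+r*np.cos(b[2]+a),b[1]+r*np.sin(b[2]+a),z])
E
python3 - <<'E'
from h import *
from scipy.optimize import least_squares
t=lambda x,y:np.array([(x+.5)/5.5-.5+190,(y+.5)/5.5-.5+185])
s=lambda x,y:np.array([(x-440+.5)/3.667-.5+250,(y+.5)/3.667-.5+155])
D=[("top",t(235,252),0,0,.24),("top",t(213,117),.11,0,.076),("top",t(134,150),.11,.5,.086),("top",t(297,104),.11,-.5,.086),
("top",t(75,207),.1,None,.193),("scene",s(647,42),0,0,.24),("scene",s(580,307),.11,0,.076),("scene",s(520,262),.11,-.5,.086),("scene",s(656,302),.11,.5,.086),("scene",s(732,165),.1,None,.193),("scene",s(729,272),.11,None,.098)]
def res(b): return np.concatenate([proj(n,pol(b,r,b[3] if a is None else a,z))-m for n,m,r,a,z in D])
o=least_squares(res,[.55,.05,.1,1],loss="soft_l1");b=o.x
print(b.round(4));print(res(b).reshape(-1,2).round(1))
for n,v in dict(axis=pol(b,0,0,.24),vial=pol(b,.11,0,.076),tab=pol(b,.1,b[3],.177),tabgoal=pol(b,.1,0,.177)).items():print(n,v.round(4))
E
```

```text
[0.4812 0.0756 0.2464 0.9966]
[[ 0.4  0.3]
 [-0.2 -1.6]
 [-0.1 -0.1]
 [ 0.3 -0.1]
 [-0.   0.4]
 [ 0.1 -1. ]
 [-0.  -0.6]
 [ 0.2  0.1]
 [ 0.2  0.6]
 [ 0.2 -0.4]
 [-0.3  1.2]]
axis [0.4812 0.0756 0.24  ]
vial [0.5879 0.1025 0.076 ]
tab [0.5134 0.1703 0.177 ]
tabgoal [0.5782 0.1    0.177 ]
```

Residuals are about 0.3 px and match the given heights and radii. The spout is at 0.997 rad, within the stated 0.9–1.2 range. Now I rise, turn and travel towards the tab.

Request:
{"method": "servo_tool", "body": {
  "commands": [
    {"grip": 4, "translation": [0, 0, -1.4], "delta_rot": [0, 0, -0.138]},
    {"grip": 4, "translation": [0, 0, -1.4], "delta_rot": [0, 0, -0.138]},
    {"grip": 4, "translation": [0, 0, -1.4], "delta_rot": [0, 0, -0.138]},
    {"grip": 4, "translation": [0, 0, -1.4], "delta_rot": [0, 0, -0.138]},
    {"grip": 4, "translation": [0, 0, -1.4], "delta_rot": [0, 0, -0.138]},
    {"grip": 4, "translation": [0, 0, -1.4], "delta_rot": [0, 0, -0.138]},
    {"grip": 4, "translation": [3, 0, 0], "delta_rot": [0, 0, 0]},
    {"grip": 4, "translation": [4.2, 0, 0], "delta_rot": [0, 0, 0]},
    {"grip": 4, "translation": [4.2, 0, 0], "delta_rot": [0, 0, 0]},
    {"grip": 4, "translation": [4.2, 0, 0], "delta_rot": [0, 0, 0]}
  ],
  "squeeze": 30
}}

```text
time_s: 1.1
tcp_pos: [0.2909, -0.4007, 0.3226]
eef_rot: [-3.141, -0.001, 1.239]
ft_force: [1.6, 0.2, 1.3]
grip_width: 0.469
grip_force: 0.0
```

Request:
{"method": "servo_tool", "body": {
  "commands": [
    {"grip": 4, "translation": [4.2, 0.2, 0], "delta_rot": [0, 0, 0]},
    {"grip": 4, "translation": [4.2, 0.2, 0], "delta_rot": [0, 0, 0]},
    {"grip": 4, "translation": [4.2, 0.2, 0], "delta_rot": [0, 0, 0]},
    {"grip": 4, "translation": [4.2, 0.2, 0], "delta_rot": [0, 0, 0]},
    {"grip": 4, "translation": [4.2, 0.2, 0], "delta_rot": [0, 0, 0]},
    {"grip": 4, "translation": [4.2, 0.2, 0], "delta_rot": [0, 0, 0]},
    {"grip": 4, "translation": [4.2, 0.2, 0], "delta_rot": [0, 0, 0]},
    {"grip": 4, "translation": [4.2, 0.2, 0], "delta_rot": [0, 0, 0]},
    {"grip": 4, "translation": [4.2, 0.2, 0], "delta_rot": [0, 0, 0]},
    {"grip": 4, "translation": [4.2, 0.2, 0], "delta_rot": [0, 0, 0]}
  ]
}}

```text
time_s: 2.1
tcp_pos: [0.4464, -0.0098, 0.3231]
eef_rot: [-3.141, 0.0, 1.24]
ft_force: [1.2, -0.5, 0.9]
grip_width: 0.465
grip_force: 0.0
```

Request:
{"method": "servo_tool", "body": {
  "commands": [
    {"grip": 4, "translation": [4.2, 0, 0], "delta_rot": [0, 0, 0]},
    {"grip": 4, "translation": [4.2, 0, 0], "delta_rot": [0, 0, 0]},
    {"grip": 4, "translation": [4, 0, 0], "delta_rot": [0, 0, 0]},
    {"grip": 4, "translation": [3, 0, 0], "delta_rot": [0, 0, 0]},
    {"grip": 4, "translation": [1, 0, 0], "delta_rot": [0, 0, 0]},
    {"grip": 4, "translation": [0, 0, 0], "delta_rot": [0, 0, 0]},
    {"grip": 4, "translation": [0, 0, 1], "delta_rot": [0, 0, 0]},
    {"grip": 4, "translation": [0, 0, 1], "delta_rot": [0, 0, 0]},
    {"grip": 4, "translation": [0, 0, 0], "delta_rot": [0, 0, 0]},
    {"grip": 4, "translation": [0, 0, 0], "delta_rot": [0, 0, 0]}
  ]
}}

```text
time_s: 3.1
tcp_pos: [0.4992, 0.1425, 0.3027]
eef_rot: [-3.141, 0.001, 1.238]
ft_force: [0.8, -0.2, 0.1]
grip_width: 0.467
grip_force: 0.0
```

```bash
cat >> h.py <<'E'
def wproj(p,X):
    T=p["camera_from_world"];c=T[:3,:3]@X+T[:3,3];f=192/np.tan(np.radians(p["fov_y"]/2))
    d=np.array([c[0],-c[1]]);r=np.hypot(*d);th=np.arctan2(r,-c[2])
    return np.array([p["cx"],p["cy"]])+f*th*d/r
E
python3 - <<'E'
from h import *
import cv2,pickle
from plant import manip
p=optics.camera_params("wrist");im=optics.grab_frame("wrist");pickle.dump(p,open("w1.pkl","wb"))
im=cv2.cvtColor(im,cv2.COLOR_RGB2BGR);cv2.imwrite("pics/w1.png",im)
cv2.imwrite("pics/w1b.png",cv2.resize(im,(800,600),interpolation=cv2.INTER_CUBIC))
b=[.4812,.0756,.2464];k=800/512
for n,X in dict(knob=pol(b,0,0,.24),vial=pol(b,.11,0,.076),tabtop=pol(b,.1,.9966,.193),va=pol(b,.11,.5,.086),vb=pol(b,.11,-.5,.086)).items():print(n,(wproj(p,X)*k).round(1))
s=manip.get_state();print(s["tcp_pos"],p["fov_y"],p["camera_from_world"])
E
```

```text
knob [410.8 448.9]
vial [521.1 265.4]
tabtop [409.9 238.2]
va [476.3 221. ]
vb [539.8 328.8]
[0.4994694  0.14276489 0.30326279] 65.70646984690485 [[ 9.45611009e-01 -3.25299575e-01  7.84380707e-05 -4.26708780e-01]
 [ 3.12775037e-01  9.09137202e-01 -2.75029678e-01 -2.32099346e-01]
 [ 8.93957264e-02  2.60095624e-01  9.61435734e-01 -5.22427482e-01]
 [ 0.00000000e+00  0.00000000e+00  0.00000000e+00  1.00000000e+00]]
```

View pics/w1b.png

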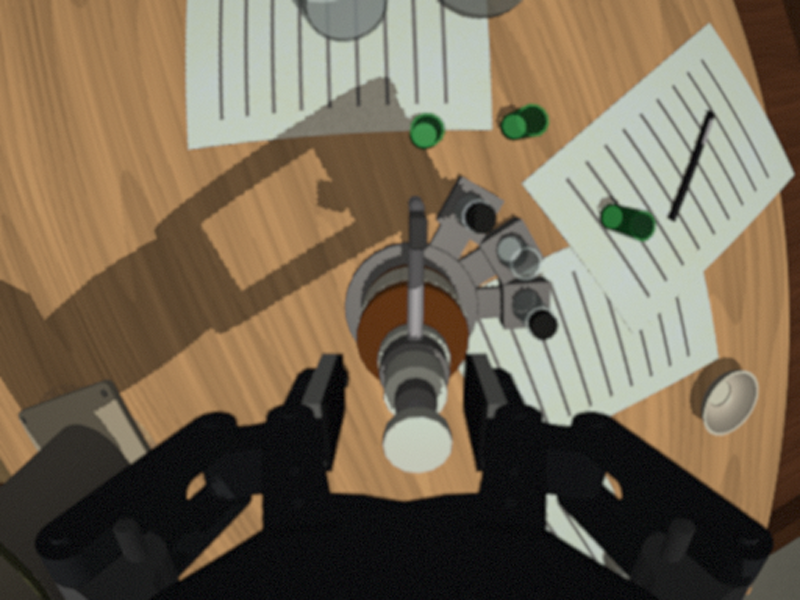

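The wrist view shows the knob top at (417,443), the open vial mouth at (525,263), the stopper tops at (481,217) and (543,325), and the spout and tab at x≈416. I'll refit with it included.

```bash
python3 - <<'E'
from h import *
import pickle
from scipy.optimize import least_squares
p=pickle.load(open("w1.pkl","rb"))
t=lambda x,y:np.array([(x+.5)/5.5-.5+190,(y+.5)/5.5-.5+185])
s=lambda x,y:np.array([(x-440+.5)/3.667-.5+250,(y+.5)/3.667-.5+155])
w=lambda x,y:np.array([(x+.5)/1.5625-.5,(y+.5)/1.5625-.5])
D=[("top",t(235,252),0,0,.24),("top",t(213,117),.11,0,.076),("top",t(134,150),.11,.5,.086),("top",t(297,104),.11,-.5,.086),
("top",t(75,207),.1,None,.193),("scene",s(647,42),0,0,.24),("scene",s(580,307),.11,0,.076),("scene",s(520,262),.11,-.5,.086),("scene",s(656,302),.11,.5,.086),("scene",s(732,165),.1,None,.193),("scene",s(729,272),.11,None,.098),
("w",w(417,443),0,0,.24),("w",w(525,263),.11,0,.076),("w",w(481,217),.11,.5,.086),("w",w(543,325),.11,-.5,.086)]
def res(b,D): return np.concatenate([(wproj(p,pol(b,r,a,z))*1.3 if n=="w" else proj(n,pol(b,r,b[3] if a is None else a,z)))-(m*1.3 if n=="w" else m) for n,m,r,a,z in D])
for DD in(D,D[:11],D[11:]):
    o=least_squares(res,[.48,.07,.25,1],loss="soft_l1",args=(DD,));print(o.x.round(4))
b=least_squares(res,[.48,.07,.25,1],args=(D,)).x
print(b,res(b,D).reshape(-1,2).round(1));print(pol(b,.1,b[3],.177),wproj(p,pol(b,.1,b[3],.193))*1.5625,wproj(p,pol(b,.1,b[3],.149))*1.5625)
E
```

```text
[0.4847 0.0777 0.2419 1.0152]
[0.4812 0.0756 0.2464 0.9966]
[0.485  0.0783 0.2396 1.    ]
[0.48456958 0.0776363  0.24299911 1.01726638] [[-0.3 -0.8]
 [-0.7 -2.5]
 [-0.6 -1.1]
 [-0.2 -1. ]
 [-0.9 -0.2]
 [ 0.  -0.2]
 [-0.3  0.3]
 [-0.1  1. ]
 [-0.   1.7]
 [ 0.7  0.3]
 [ 0.2  1.9]
 [-0.7  1.1]
 [-0.2 -0.4]
 [-0.6  0.6]
 [ 0.2  0.9]]
[0.51512599 0.17285345 0.177     ] [411.37913567 232.69496628] [410.20549213 222.57776412]
```

Request:
{"method": "servo_tool", "body": {
  "commands": [
    {"grip": 4, "translation": [1.7, 0.35, 0], "delta_rot": [0, 0, 0]},
    {"grip": 4, "translation": [1.6, 0.3, 0], "delta_rot": [0, 0, 0]},
    {"grip": 4, "translation": [0, 0, 2.5], "delta_rot": [0, 0, 0]},
    {"grip": 4, "translation": [0, 0, 2.5], "delta_rot": [0, 0, 0]},
    {"grip": 4, "translation": [0, 0, 2.3], "delta_rot": [0, 0, 0]},
    {"grip": 4, "translation": [0, 0, 2], "delta_rot": [0, 0, 0]},
    {"grip": 4, "translation": [0, 0, 2], "delta_rot": [0, 0, 0]},
    {"grip": 4, "translation": [0, 0, 2], "delta_rot": [0, 0, 0]},
    {"grip": 4, "translation": [0, 0, 0], "delta_rot": [0, 0, 0]},
    {"grip": 4, "translation": [0, 0, 0], "delta_rot": [0, 0, 0]}
  ]
}}

```text
time_s: 4.15
tcp_pos: [0.5166, 0.1724, 0.1709]
eef_rot: [-3.142, 0.0, 1.24]
ft_force: [1.2, -0.1, 0.8]
grip_width: 0.469
grip_force: 0.0
```

Request:
{"method": "servo_tool", "body": {
  "commands": [
    {"grip": 2, "translation": [0, 0, 0], "delta_rot": [0, 0, 0]},
    {"grip": 2, "translation": [0, 0, 0], "delta_rot": [0, 0, 0]},
    {"grip": 2, "translation": [0, 0, 0], "delta_rot": [0, 0, 0]},
    {"grip": 1.4, "translation": [0, 0, 0], "delta_rot": [0, 0, 0]},
    {"grip": 1.4, "translation": [0, 0, 0], "delta_rot": [0, 0, 0]},
    {"grip": 1.0, "translation": [0, 0, 0], "delta_rot": [0, 0, 0]},
    {"grip": 0.8, "translation": [0, 0, 0], "delta_rot": [0, 0, 0]},
    {"grip": 0.6, "translation": [0, 0, 0], "delta_rot": [0, 0, 0]},
    {"grip": 0.6, "translation": [0, 0, 0], "delta_rot": [0, 0, 0]},
    {"grip": 0.6, "translation": [0, 0, 0], "delta_rot": [0, 0, 0]}
  ]
}}

```text
time_s: 5.15
tcp_pos: [0.5167, 0.1726, 0.1705]
eef_rot: [3.141, -0.0, 1.24]
ft_force: [1.3, -1.0, 2.5]
grip_width: 0.111
grip_force: 31.4
```

Request:
{"method": "servo_tool", "body": {
  "commands": [
    {"grip": 0.6, "translation": [-0.05, 1.0, 0], "delta_rot": [0, 0, 0.1]},
    {"grip": 0.6, "translation": [-0.05, 1.0, 0], "delta_rot": [0, 0, 0.1]},
    {"grip": 0.6, "translation": [-0.05, 1.0, 0], "delta_rot": [0, 0, 0.1]},
    {"grip": 0.6, "translation": [-0.05, 1.0, 0], "delta_rot": [0, 0, 0.1]},
    {"grip": 0.6, "translation": [-0.05, 1.0, 0], "delta_rot": [0, 0, 0.1]},
    {"grip": 0.6, "translation": [-0.05, 1.0, 0], "delta_rot": [0, 0, 0.1]},
    {"grip": 0.6, "translation": [-0.05, 1.0, 0], "delta_rot": [0, 0, 0.1]},
    {"grip": 0.6, "translation": [-0.05, 1.0, 0], "delta_rot": [0, 0, 0.1]},
    {"grip": 0.6, "translation": [-0.05, 1.0, 0], "delta_rot": [0, 0, 0.1]},
    {"grip": 0.6, "translation": [-0.05, 1.0, 0], "delta_rot": [0, 0, 0.1]}
  ]
}}

```text
time_s: 6.15
tcp_pos: [0.5816, 0.1014, 0.1705]
eef_rot: [-3.142, -0.0, 0.236]
ft_force: [0.1, 0.0, 1.8]
grip_width: 0.106
grip_force: 31.5
```

Request:
{"method": "servo_tool", "body": {
  "commands": [
    {"grip": 0.6, "translation": [0, 0, 0], "delta_rot": [0, 0, 0]},
    {"grip": 0.6, "translation": [0, 0, 0], "delta_rot": [0, 0, 0]},
    {"grip": 0.6, "translation": [0, 0, 0], "delta_rot": [0, 0, 0]},
    {"grip": 0.6, "translation": [0, 0, 0], "delta_rot": [0, 0, 0]},
    {"grip": 0.6, "translation": [0, 0, 0], "delta_rot": [0, 0, 0]},
    {"grip": 0.6, "translation": [0, 0, 0], "delta_rot": [0, 0, 0]},
    {"grip": 0.6, "translation": [0, 0, 0], "delta_rot": [0, 0, 0]},
    {"grip": 0.6, "translation": [0, 0, 0], "delta_rot": [0, 0, 0]},
    {"grip": 0.6, "translation": [0, 0, 0], "delta_rot": [0, 0, 0]},
    {"grip": 0.6, "translation": [0, 0, 0], "delta_rot": [0, 0, 0]}
  ]
}}

```text
time_s: 7.15
tcp_pos: [0.5814, 0.1019, 0.1705]
eef_rot: [-3.141, -0.001, 0.24]
ft_force: [4.1, 0.8, 3.7]
grip_width: 0.111
grip_force: 31.7
```

```bash
python3 - <<'E'
from h import *
import cv2
im=cv2.cvtColor(optics.grab_frame("scene"),cv2.COLOR_RGB2BGR);cv2.imwrite("pics/s2.png",im)
cv2.imwrite("pics/s2b.png",cv2.resize(im[170:270,240:340],(600,600),interpolation=cv2.INTER_CUBIC))
E
```

```text
(no output)
```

View pics/s2b.png

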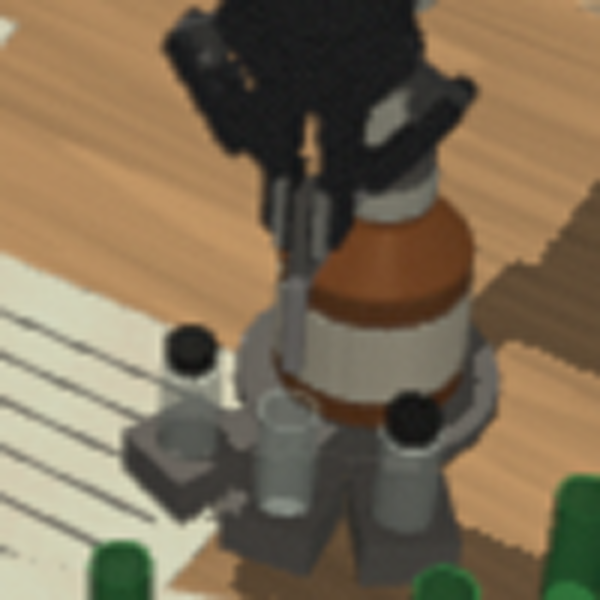

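The outlet's lower end is at crop (293,370) and the open vial's rim centre at (287,411). I'll compute the offset.

```bash
python3 - <<'E'
from h import *
from scipy.optimize import least_squares
c=lambda x,y:np.array([(x+.5)/6-.5+240,(y+.5)/6-.5+170])
solve=lambda uv,z:least_squares(lambda q:proj("scene",np.array([q[0],q[1],z]))-uv,[.58,.1]).x
tip=solve(c(293,370),.098);m=solve(c(287,411),.076);d=tip-m
u=np.array([np.cos(.24),np.sin(.24)])
print(tip,m,d,"radial",d@u,"ccw",d@[-u[1],u[0]], "tip-axis r",np.hypot(*(tip-[.484,.0775])),"m",np.hypot(*(m-[.484,.0775])))
E
```

```text
[0.58658917 0.10227813] [0.58966765 0.10243099] [-0.00307848 -0.00015286] radial -0.0030265835763037285 ccw 0.0005832831306804271 tip-axis r 0.10553906107627974 m 0.10856890544022336
```

The angular offset is only about 0.6 mm, so step 1 is met. I'll release, rise and move over the knob with the fingers shut.

Request:
{"method": "servo_tool", "body": {
  "commands": [
    {"grip": 1.5, "translation": [0, 0, 0], "delta_rot": [0, 0, 0]},
    {"grip": 2.5, "translation": [0, 0, 0], "delta_rot": [0, 0, 0]},
    {"grip": 3.5, "translation": [0, 0, 0], "delta_rot": [0, 0, 0]},
    {"grip": 3.5, "translation": [0, 0, 0], "delta_rot": [0, 0, 0]},
    {"grip": 3.5, "translation": [0, 0, -1.5], "delta_rot": [0, 0, 0]},
    {"grip": 3.5, "translation": [0, 0, -2.5], "delta_rot": [0, 0, 0]},
    {"grip": 3.5, "translation": [0, 0, -2.5], "delta_rot": [0, 0, 0]},
    {"grip": 3.5, "translation": [0, 0, -2.5], "delta_rot": [0, 0, 0]},
    {"grip": 3.5, "translation": [0, 0, -2], "delta_rot": [0, 0, 0]},
    {"grip": 3.5, "translation": [0, 0, -1], "delta_rot": [0, 0, 0]}
  ]
}}

```text
time_s: 8.2
tcp_pos: [0.5821, 0.1017, 0.2941]
eef_rot: [3.141, -0.004, 0.24]
ft_force: [0.1, 0.1, 0.6]
grip_width: 0.41
grip_force: 0.0
```

Request:
{"method": "servo_tool", "body": {
  "commands": [
    {"grip": 0, "translation": [-2.5, 0, 0], "delta_rot": [0, 0, 0]},
    {"grip": 0, "translation": [-2.5, 0, 0], "delta_rot": [0, 0, 0]},
    {"grip": 0, "translation": [-2.5, 0, 0], "delta_rot": [0, 0, 0]},
    {"grip": 0, "translation": [-2, 0, 0], "delta_rot": [0, 0, 0]},
    {"grip": 0, "translation": [-0.5, 0, 0], "delta_rot": [0, 0, 0]},
    {"grip": 0, "translation": [0, 0, 0], "delta_rot": [0, 0, 0]},
    {"grip": 0, "translation": [0, 0, 0], "delta_rot": [0, 0, 0]},
    {"grip": 0, "translation": [0, 0, 0], "delta_rot": [0, 0, 0]},
    {"grip": 0, "translation": [0, 0, 0], "delta_rot": [0, 0, 0]},
    {"grip": 0, "translation": [0, 0, 0], "delta_rot": [0, 0, 0]}
  ]
}}

```text
time_s: 9.2
tcp_pos: [0.4843, 0.078, 0.29]
eef_rot: [-3.142, 0.001, 0.24]
ft_force: [0.2, 0.3, -0.3]
grip_width: -0.002
grip_force: 0.0
```

```bash
python3 - <<'E'
from h import *
import cv2
from plant import manip
p=optics.camera_params("wrist")
W=[cv2.cvtColor(optics.grab_frame(n),cv2.COLOR_RGB2BGR) for n in("wrist","scene")]
a=cv2.resize(W[0][150:350,160:360],(400,400),interpolation=cv2.INTER_CUBIC);b=cv2.resize(W[1][150:250,250:350],(400,400),interpolation=cv2.INTER_CUBIC)
cv2.imwrite("pics/k.png",cv2.hconcat([a,b]))
s=manip.get_state();print(s["tcp_pos"],s["ft_force"],s["grip_width"])
E
```

```text
[0.4842141  0.07796171 0.29011031] [ 0.32891959 -1.06218176  0.17217259] -8.26260375573008e-05
```

View pics/k.png

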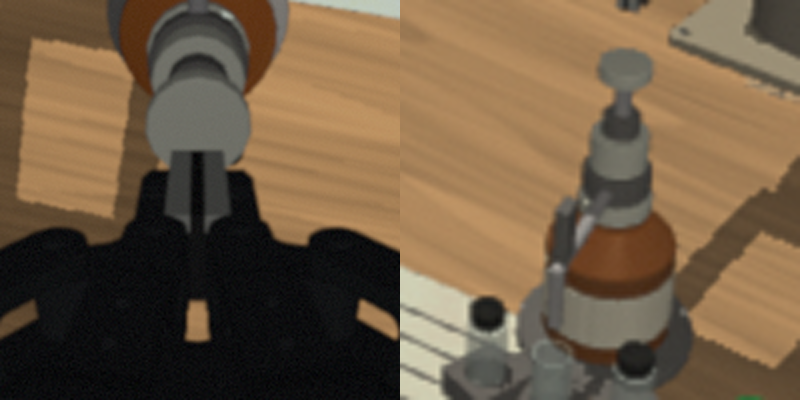

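The spout stayed put, with the outlet at (556,325) above the vial mouth at (551,348). The fingers are centred over the knob. I'll come down onto it.

Request:
{"method": "servo_tool", "body": {
  "commands": [
    {"grip": 0, "translation": [0, 0, 1], "delta_rot": [0, 0, 0]},
    {"grip": 0, "translation": [0, 0, 1], "delta_rot": [0, 0, 0]},
    {"grip": 0, "translation": [0, 0, 0.8], "delta_rot": [0, 0, 0]},
    {"grip": 0, "translation": [0, 0, 0.5], "delta_rot": [0, 0, 0]},
    {"grip": 0, "translation": [0, 0, 0.3], "delta_rot": [0, 0, 0]},
    {"grip": 0, "translation": [0, 0, 0.3], "delta_rot": [0, 0, 0]},
    {"grip": 0, "translation": [0, 0, 0.3], "delta_rot": [0, 0, 0]},
    {"grip": 0, "translation": [0, 0, 0.2], "delta_rot": [0, 0, 0]},
    {"grip": 0, "translation": [0, 0, 0.2], "delta_rot": [0, 0, 0]},
    {"grip": 0, "translation": [0, 0, 0.1], "delta_rot": [0, 0, 0]}
  ]
}}

```text
time_s: 10.3
tcp_pos: [0.4842, 0.0779, 0.2434]
eef_rot: [3.142, -0.0, 0.24]
ft_force: [0.2, 0.3, 1.1]
grip_width: 0.002
grip_force: 0.8
```

Request:
{"method": "servo_tool", "body": {
  "commands": [
    {"grip": 0, "translation": [0, 0, 0.05], "delta_rot": [0, 0, 0]},
    {"grip": 0, "translation": [0, 0, 0.05], "delta_rot": [0, 0, 0]},
    {"grip": 0, "translation": [0, 0, 0], "delta_rot": [0, 0, 0]},
    {"grip": 0, "translation": [0, 0, 0], "delta_rot": [0, 0, 0]},
    {"grip": 0, "translation": [0, 0, 0], "delta_rot": [0, 0, 0]},
    {"grip": 0, "translation": [0, 0, 0], "delta_rot": [0, 0, 0]},
    {"grip": 0, "translation": [0, 0, 0], "delta_rot": [0, 0, 0]},
    {"grip": 0, "translation": [0, 0, 0], "delta_rot": [0, 0, 0]},
    {"grip": 0, "translation": [0, 0, 0], "delta_rot": [0, 0, 0]},
    {"grip": 0, "translation": [0, 0, 0], "delta_rot": [0, 0, 0]}
  ]
}}

```text
time_s: 11.3
tcp_pos: [0.4841, 0.0779, 0.2423]
eef_rot: [3.142, -0.0, 0.24]
ft_force: [0.7, -0.1, 1.3]
grip_width: -0.002
grip_force: 0.8
```

Request:
{"method": "servo_tool", "body": {
  "commands": [
    {"grip": 0, "translation": [0, 0, 0.05], "delta_rot": [0, 0, 0]},
    {"grip": 0, "translation": [0, 0, 0.04], "delta_rot": [0, 0, 0]},
    {"grip": 0, "translation": [0, 0, 0], "delta_rot": [0, 0, 0]},
    {"grip": 0, "translation": [0, 0, 0], "delta_rot": [0, 0, 0]},
    {"grip": 0, "translation": [0, 0, 0], "delta_rot": [0, 0, 0]},
    {"grip": 0, "translation": [0, 0, 0], "delta_rot": [0, 0, 0]},
    {"grip": 0, "translation": [0, 0, 0], "delta_rot": [0, 0, 0]},
    {"grip": 0, "translation": [0, 0, 0], "delta_rot": [0, 0, 0]},
    {"grip": 0, "translation": [0, 0, 0], "delta_rot": [0, 0, 0]},
    {"grip": 0, "translation": [0, 0, 0], "delta_rot": [0, 0, 0]}
  ]
}}

```text
time_s: 12.3
tcp_pos: [0.484, 0.0779, 0.2414]
eef_rot: [3.142, 0.0, 0.24]
ft_force: [1.8, 0.3, 1.3]
grip_width: 0.001
grip_force: 0.7
```

Request:
{"method": "servo_tool", "body": {
  "commands": [
    {"grip": 0, "translation": [0, 0, 0.05], "delta_rot": [0, 0, 0]},
    {"grip": 0, "translation": [0, 0, 0.04], "delta_rot": [0, 0, 0]},
    {"grip": 0, "translation": [0, 0, 0], "delta_rot": [0, 0, 0]},
    {"grip": 0, "translation": [0, 0, 0], "delta_rot": [0, 0, 0]},
    {"grip": 0, "translation": [0, 0, 0], "delta_rot": [0, 0, 0]},
    {"grip": 0, "translation": [0, 0, 0], "delta_rot": [0, 0, 0]},
    {"grip": 0, "translation": [0, 0, 0], "delta_rot": [0, 0, 0]},
    {"grip": 0, "translation": [0, 0, 0], "delta_rot": [0, 0, 0]},
    {"grip": 0, "translation": [0, 0, 0], "delta_rot": [0, 0, 0]},
    {"grip": 0, "translation": [0, 0, 0], "delta_rot": [0, 0, 0]}
  ]
}}

```text
time_s: 13.3
tcp_pos: [0.4841, 0.0779, 0.2405]
eef_rot: [3.142, -0.0, 0.24]
ft_force: [0.8, 0.0, 1.9]
grip_width: -0.006
grip_force: 0.8
```

Request:
{"method": "servo_tool", "body": {
  "commands": [
    {"grip": 0, "translation": [0, 0, 0.05], "delta_rot": [0, 0, 0]},
    {"grip": 0, "translation": [0, 0, 0.04], "delta_rot": [0, 0, 0]},
    {"grip": 0, "translation": [0, 0, 0], "delta_rot": [0, 0, 0]},
    {"grip": 0, "translation": [0, 0, 0], "delta_rot": [0, 0, 0]},
    {"grip": 0, "translation": [0, 0, 0], "delta_rot": [0, 0, 0]},
    {"grip": 0, "translation": [0, 0, 0], "delta_rot": [0, 0, 0]},
    {"grip": 0, "translation": [0, 0, 0], "delta_rot": [0, 0, 0]},
    {"grip": 0, "translation": [0, 0, 0], "delta_rot": [0, 0, 0]},
    {"grip": 0, "translation": [0, 0, 0], "delta_rot": [0, 0, 0]},
    {"grip": 0, "translation": [0, 0, 0], "delta_rot": [0, 0, 0]}
  ]
}}

```text
time_s: 14.3
tcp_pos: [0.484, 0.0779, 0.2396]
eef_rot: [-3.142, 0.0, 0.24]
ft_force: [0.4, -0.5, 1.6]
grip_width: 0.001
grip_force: 0.8
```

Request:
{"method": "servo_tool", "body": {
  "commands": [
    {"grip": 0, "translation": [0, 0, 0.05], "delta_rot": [0, 0, 0]},
    {"grip": 0, "translation": [0, 0, 0.04], "delta_rot": [0, 0, 0]},
    {"grip": 0, "translation": [0, 0, 0], "delta_rot": [0, 0, 0]},
    {"grip": 0, "translation": [0, 0, 0], "delta_rot": [0, 0, 0]},
    {"grip": 0, "translation": [0, 0, 0], "delta_rot": [0, 0, 0]},
    {"grip": 0, "translation": [0, 0, 0], "delta_rot": [0, 0, 0]},
    {"grip": 0, "translation": [0, 0, 0], "delta_rot": [0, 0, 0]},
    {"grip": 0, "translation": [0, 0, 0], "delta_rot": [0, 0, 0]},
    {"grip": 0, "translation": [0, 0, 0], "delta_rot": [0, 0, 0]},
    {"grip": 0, "translation": [0, 0, 0], "delta_rot": [0, 0, 0]}
  ]
}}

```text
time_s: 15.3
tcp_pos: [0.4841, 0.0779, 0.2387]
eef_rot: [3.142, 0.0, 0.24]
ft_force: [0.2, -0.1, 1.7]
grip_width: -0.003
grip_force: 0.9
```

Request:
{"method": "servo_tool", "body": {
  "commands": [
    {"grip": 0, "translation": [0, 0, 0.05], "delta_rot": [0, 0, 0]},
    {"grip": 0, "translation": [0, 0, 0.04], "delta_rot": [0, 0, 0]},
    {"grip": 0, "translation": [0, 0, 0], "delta_rot": [0, 0, 0]},
    {"grip": 0, "translation": [0, 0, 0], "delta_rot": [0, 0, 0]},
    {"grip": 0, "translation": [0, 0, 0], "delta_rot": [0, 0, 0]},
    {"grip": 0, "translation": [0, 0, 0], "delta_rot": [0, 0, 0]},
    {"grip": 0, "translation": [0, 0, 0], "delta_rot": [0, 0, 0]},
    {"grip": 0, "translation": [0, 0, 0], "delta_rot": [0, 0, 0]},
    {"grip": 0, "translation": [0, 0, 0], "delta_rot": [0, 0, 0]},
    {"grip": 0, "translation": [0, 0, 0], "delta_rot": [0, 0, 0]}
  ]
}}

```text
time_s: 16.3
tcp_pos: [0.4841, 0.0779, 0.2378]
eef_rot: [-3.142, -0.0, 0.24]
ft_force: [0.3, 0.5, 2.5]
grip_width: -0.002
grip_force: 0.9
```

Request:
{"method": "servo_tool", "body": {
  "commands": [
    {"grip": 0, "translation": [0, 0, 0.05], "delta_rot": [0, 0, 0]},
    {"grip": 0, "translation": [0, 0, 0.04], "delta_rot": [0, 0, 0]},
    {"grip": 0, "translation": [0, 0, 0], "delta_rot": [0, 0, 0]},
    {"grip": 0, "translation": [0, 0, 0], "delta_rot": [0, 0, 0]},
    {"grip": 0, "translation": [0, 0, 0], "delta_rot": [0, 0, 0]},
    {"grip": 0, "translation": [0, 0, 0], "delta_rot": [0, 0, 0]},
    {"grip": 0, "translation": [0, 0, 0], "delta_rot": [0, 0, 0]},
    {"grip": 0, "translation": [0, 0, 0], "delta_rot": [0, 0, 0]},
    {"grip": 0, "translation": [0, 0, 0], "delta_rot": [0, 0, 0]},
    {"grip": 0, "translation": [0, 0, 0], "delta_rot": [0, 0, 0]}
  ]
}}

```text
time_s: 17.3
tcp_pos: [0.4841, 0.0779, 0.2369]
eef_rot: [-3.142, 0.0, 0.24]
ft_force: [0.6, 0.6, 1.8]
grip_width: 0.001
grip_force: 1.0
```

Request:
{"method": "servo_tool", "body": {
  "commands": [
    {"grip": 0, "translation": [0, 0, 0.05], "delta_rot": [0, 0, 0]},
    {"grip": 0, "translation": [0, 0, 0.04], "delta_rot": [0, 0, 0]},
    {"grip": 0, "translation": [0, 0, 0], "delta_rot": [0, 0, 0]},
    {"grip": 0, "translation": [0, 0, 0], "delta_rot": [0, 0, 0]},
    {"grip": 0, "translation": [0, 0, 0], "delta_rot": [0, 0, 0]},
    {"grip": 0, "translation": [0, 0, 0], "delta_rot": [0, 0, 0]},
    {"grip": 0, "translation": [0, 0, 0], "delta_rot": [0, 0, 0]},
    {"grip": 0, "translation": [0, 0, 0], "delta_rot": [0, 0, 0]},
    {"grip": 0, "translation": [0, 0, 0], "delta_rot": [0, 0, 0]},
    {"grip": 0, "translation": [0, 0, 0], "delta_rot": [0, 0, 0]}
  ]
}}

```text
time_s: 18.3
tcp_pos: [0.4841, 0.0779, 0.236]
eef_rot: [-3.142, 0.0, 0.24]
ft_force: [0.6, 0.4, 2.2]
grip_width: -0.004
grip_force: 1.1
```

Request:
{"method": "servo_tool", "body": {
  "commands": [
    {"grip": 0, "translation": [0, 0, 0.05], "delta_rot": [0, 0, 0]},
    {"grip": 0, "translation": [0, 0, 0.04], "delta_rot": [0, 0, 0]},
    {"grip": 0, "translation": [0, 0, 0], "delta_rot": [0, 0, 0]},
    {"grip": 0, "translation": [0, 0, 0], "delta_rot": [0, 0, 0]},
    {"grip": 0, "translation": [0, 0, 0], "delta_rot": [0, 0, 0]},
    {"grip": 0, "translation": [0, 0, 0], "delta_rot": [0, 0, 0]},
    {"grip": 0, "translation": [0, 0, 0], "delta_rot": [0, 0, 0]},
    {"grip": 0, "translation": [0, 0, 0], "delta_rot": [0, 0, 0]},
    {"grip": 0, "translation": [0, 0, 0], "delta_rot": [0, 0, 0]},
    {"grip": 0, "translation": [0, 0, 0], "delta_rot": [0, 0, 0]}
  ]
}}

```text
time_s: 19.3
tcp_pos: [0.4841, 0.0779, 0.2351]
eef_rot: [-3.142, -0.0, 0.24]
ft_force: [0.9, -0.2, 2.1]
grip_width: -0.001
grip_force: 1.1
```

Request:
{"method": "servo_tool", "body": {
  "commands": [
    {"grip": 0, "translation": [0, 0, 0.05], "delta_rot": [0, 0, 0]},
    {"grip": 0, "translation": [0, 0, 0.04], "delta_rot": [0, 0, 0]},
    {"grip": 0, "translation": [0, 0, 0], "delta_rot": [0, 0, 0]},
    {"grip": 0, "translation": [0, 0, 0], "delta_rot": [0, 0, 0]},
    {"grip": 0, "translation": [0, 0, 0], "delta_rot": [0, 0, 0]},
    {"grip": 0, "translation": [0, 0, 0], "delta_rot": [0, 0, 0]},
    {"grip": 0, "translation": [0, 0, 0], "delta_rot": [0, 0, 0]},
    {"grip": 0, "translation": [0, 0, 0], "delta_rot": [0, 0, 0]},
    {"grip": 0, "translation": [0, 0, 0], "delta_rot": [0, 0, 0]},
    {"grip": 0, "translation": [0, 0, 0], "delta_rot": [0, 0, 0]}
  ]
}}

```text
time_s: 20.3
tcp_pos: [0.4841, 0.0779, 0.2342]
eef_rot: [3.142, -0.0, 0.24]
ft_force: [0.2, 0.2, 2.0]
grip_width: 0.0
grip_force: 1.2
```

Depth is about 14 mm and the force is still soft, so I'll carry on.

Request:
{"method": "servo_tool", "body": {
  "commands": [
    {"grip": 0, "translation": [0, 0, 0.05], "delta_rot": [0, 0, 0]},
    {"grip": 0, "translation": [0, 0, 0.04], "delta_rot": [0, 0, 0]},
    {"grip": 0, "translation": [0, 0, 0], "delta_rot": [0, 0, 0]},
    {"grip": 0, "translation": [0, 0, 0], "delta_rot": [0, 0, 0]},
    {"grip": 0, "translation": [0, 0, 0], "delta_rot": [0, 0, 0]},
    {"grip": 0, "translation": [0, 0, 0], "delta_rot": [0, 0, 0]},
    {"grip": 0, "translation": [0, 0, 0], "delta_rot": [0, 0, 0]},
    {"grip": 0, "translation": [0, 0, 0], "delta_rot": [0, 0, 0]},
    {"grip": 0, "translation": [0, 0, 0], "delta_rot": [0, 0, 0]},
    {"grip": 0, "translation": [0, 0, 0], "delta_rot": [0, 0, 0]}
  ]
}}

```text
time_s: 21.3
tcp_pos: [0.4841, 0.0779, 0.2333]
eef_rot: [3.142, -0.0, 0.24]
ft_force: [0.8, -0.2, 2.8]
grip_width: 0.0
grip_force: 1.2
```

Request:
{"method": "servo_tool", "body": {
  "commands": [
    {"grip": 0, "translation": [0, 0, 0.05], "delta_rot": [0, 0, 0]},
    {"grip": 0, "translation": [0, 0, 0.04], "delta_rot": [0, 0, 0]},
    {"grip": 0, "translation": [0, 0, 0], "delta_rot": [0, 0, 0]},
    {"grip": 0, "translation": [0, 0, 0], "delta_rot": [0, 0, 0]},
    {"grip": 0, "translation": [0, 0, 0], "delta_rot": [0, 0, 0]},
    {"grip": 0, "translation": [0, 0, 0], "delta_rot": [0, 0, 0]},
    {"grip": 0, "translation": [0, 0, 0], "delta_rot": [0, 0, 0]},
    {"grip": 0, "translation": [0, 0, 0], "delta_rot": [0, 0, 0]},
    {"grip": 0, "translation": [0, 0, 0], "delta_rot": [0, 0, 0]},
    {"grip": 0, "translation": [0, 0, 0], "delta_rot": [0, 0, 0]}
  ]
}}

```text
time_s: 22.3
tcp_pos: [0.4841, 0.0779, 0.2324]
eef_rot: [3.142, -0.0, 0.24]
ft_force: [0.1, -0.1, 2.8]
grip_width: 0.001
grip_force: 1.3
```

Request:
{"method": "servo_tool", "body": {
  "commands": [
    {"grip": 0, "translation": [0, 0, 0.05], "delta_rot": [0, 0, 0]},
    {"grip": 0, "translation": [0, 0, 0.04], "delta_rot": [0, 0, 0]},
    {"grip": 0, "translation": [0, 0, 0], "delta_rot": [0, 0, 0]},
    {"grip": 0, "translation": [0, 0, 0], "delta_rot": [0, 0, 0]},
    {"grip": 0, "translation": [0, 0, 0], "delta_rot": [0, 0, 0]},
    {"grip": 0, "translation": [0, 0, 0], "delta_rot": [0, 0, 0]},
    {"grip": 0, "translation": [0, 0, 0], "delta_rot": [0, 0, 0]},
    {"grip": 0, "translation": [0, 0, 0], "delta_rot": [0, 0, 0]},
    {"grip": 0, "translation": [0, 0, 0], "delta_rot": [0, 0, 0]},
    {"grip": 0, "translation": [0, 0, 0], "delta_rot": [0, 0, 0]}
  ]
}}

```text
time_s: 23.3
tcp_pos: [0.4841, 0.0779, 0.2315]
eef_rot: [-3.142, 0.0, 0.24]
ft_force: [1.0, -0.6, 2.5]
grip_width: -0.001
grip_force: 1.3
```

Request:
{"method": "servo_tool", "body": {
  "commands": [
    {"grip": 0, "translation": [0, 0, 0.05], "delta_rot": [0, 0, 0]},
    {"grip": 0, "translation": [0, 0, 0.04], "delta_rot": [0, 0, 0]},
    {"grip": 0, "translation": [0, 0, 0], "delta_rot": [0, 0, 0]},
    {"grip": 0, "translation": [0, 0, 0], "delta_rot": [0, 0, 0]},
    {"grip": 0, "translation": [0, 0, 0], "delta_rot": [0, 0, 0]},
    {"grip": 0, "translation": [0, 0, 0], "delta_rot": [0, 0, 0]},
    {"grip": 0, "translation": [0, 0, 0], "delta_rot": [0, 0, 0]},
    {"grip": 0, "translation": [0, 0, 0], "delta_rot": [0, 0, 0]},
    {"grip": 0, "translation": [0, 0, 0], "delta_rot": [0, 0, 0]},
    {"grip": 0, "translation": [0, 0, 0], "delta_rot": [0, 0, 0]}
  ]
}}

```text
time_s: 24.3
tcp_pos: [0.4841, 0.0779, 0.2306]
eef_rot: [3.142, -0.0, 0.24]
ft_force: [1.2, 0.1, 2.4]
grip_width: 0.002
grip_force: 1.4
```

Request:
{"method": "servo_tool", "body": {
  "commands": [
    {"grip": 0, "translation": [0, 0, 0.05], "delta_rot": [0, 0, 0]},
    {"grip": 0, "translation": [0, 0, 0.04], "delta_rot": [0, 0, 0]},
    {"grip": 0, "translation": [0, 0, 0], "delta_rot": [0, 0, 0]},
    {"grip": 0, "translation": [0, 0, 0], "delta_rot": [0, 0, 0]},
    {"grip": 0, "translation": [0, 0, 0], "delta_rot": [0, 0, 0]},
    {"grip": 0, "translation": [0, 0, 0], "delta_rot": [0, 0, 0]},
    {"grip": 0, "translation": [0, 0, 0], "delta_rot": [0, 0, 0]},
    {"grip": 0, "translation": [0, 0, 0], "delta_rot": [0, 0, 0]},
    {"grip": 0, "translation": [0, 0, 0], "delta_rot": [0, 0, 0]},
    {"grip": 0, "translation": [0, 0, 0], "delta_rot": [0, 0, 0]}
  ]
}}

```text
time_s: 25.3
tcp_pos: [0.4841, 0.0779, 0.2299]
eef_rot: [3.142, -0.0, 0.24]
ft_force: [-0.4, -0.1, 5.2]
grip_width: 0.002
grip_force: 2.6
```

Request:
{"method": "servo_tool", "body": {
  "commands": [
    {"grip": 0, "translation": [0, 0, 0.05], "delta_rot": [0, 0, 0]},
    {"grip": 0, "translation": [0, 0, 0.04], "delta_rot": [0, 0, 0]},
    {"grip": 0, "translation": [0, 0, 0], "delta_rot": [0, 0, 0]},
    {"grip": 0, "translation": [0, 0, 0], "delta_rot": [0, 0, 0]},
    {"grip": 0, "translation": [0, 0, 0], "delta_rot": [0, 0, 0]},
    {"grip": 0, "translation": [0, 0, 0], "delta_rot": [0, 0, 0]},
    {"grip": 0, "translation": [0, 0, 0], "delta_rot": [0, 0, 0]},
    {"grip": 0, "translation": [0, 0, 0], "delta_rot": [0, 0, 0]},
    {"grip": 0, "translation": [0, 0, 0], "delta_rot": [0, 0, 0]},
    {"grip": 0, "translation": [0, 0, 0], "delta_rot": [0, 0, 0]}
  ]
}}

```text
time_s: 26.3
tcp_pos: [0.4843, 0.0779, 0.2298]
eef_rot: [3.141, -0.001, 0.24]
ft_force: [-3.0, 0.3, 10.1]
grip_width: 0.001
grip_force: 5.0
```

The first stop is felt at TCP z = 0.2298: 10 N with no movement, held for a moment. I'll press on towards the second stop.

Request:
{"method": "servo_tool", "body": {
  "commands": [
    {"grip": 0, "translation": [0, 0, 0.08], "delta_rot": [0, 0, 0]},
    {"grip": 0, "translation": [0, 0, 0.08], "delta_rot": [0, 0, 0]},
    {"grip": 0, "translation": [0, 0, 0.08], "delta_rot": [0, 0, 0]},
    {"grip": 0, "translation": [0, 0, 0.08], "delta_rot": [0, 0, 0]},
    {"grip": 0, "translation": [0, 0, 0.08], "delta_rot": [0, 0, 0]},
    {"grip": 0, "translation": [0, 0, 0.08], "delta_rot": [0, 0, 0]},
    {"grip": 0, "translation": [0, 0, 0], "delta_rot": [0, 0, 0]},
    {"grip": 0, "translation": [0, 0, 0], "delta_rot": [0, 0, 0]},
    {"grip": 0, "translation": [0, 0, 0], "delta_rot": [0, 0, 0]},
    {"grip": 0, "translation": [0, 0, 0], "delta_rot": [0, 0, 0]}
  ]
}}

```text
time_s: 27.3
tcp_pos: [0.4845, 0.078, 0.2258]
eef_rot: [3.141, -0.002, 0.24]
ft_force: [-5.1, -1.5, 14.2]
grip_width: -0.001
grip_force: 7.3
```

Request:
{"method": "servo_tool", "body": {
  "commands": [
    {"grip": 0, "translation": [0, 0, 0.05], "delta_rot": [0, 0, 0]},
    {"grip": 0, "translation": [0, 0, 0.05], "delta_rot": [0, 0, 0]},
    {"grip": 0, "translation": [0, 0, 0.05], "delta_rot": [0, 0, 0]},
    {"grip": 0, "translation": [0, 0, 0], "delta_rot": [0, 0, 0]},
    {"grip": 0, "translation": [0, 0, 0], "delta_rot": [0, 0, 0]},
    {"grip": 0, "translation": [0, 0, 0], "delta_rot": [0, 0, 0]},
    {"grip": 0, "translation": [0, 0, 0], "delta_rot": [0, 0, 0]},
    {"grip": 0, "translation": [0, 0, 0], "delta_rot": [0, 0, 0]},
    {"grip": 0, "translation": [0, 0, 0], "delta_rot": [0, 0, 0]},
    {"grip": 0, "translation": [0, 0, 0], "delta_rot": [0, 0, 0]}
  ]
}}

```text
time_s: 28.3
tcp_pos: [0.4845, 0.0779, 0.2244]
eef_rot: [3.141, -0.002, 0.24]
ft_force: [-4.3, -0.6, 15.0]
grip_width: -0.002
grip_force: 7.7
```

Request:
{"method": "servo_tool", "body": {
  "commands": [
    {"grip": 0, "translation": [0, 0, 0.04], "delta_rot": [0, 0, 0]},
    {"grip": 0, "translation": [0, 0, 0.04], "delta_rot": [0, 0, 0]},
    {"grip": 0, "translation": [0, 0, 0], "delta_rot": [0, 0, 0]},
    {"grip": 0, "translation": [0, 0, 0], "delta_rot": [0, 0, 0]},
    {"grip": 0, "translation": [0, 0, 0], "delta_rot": [0, 0, 0]},
    {"grip": 0, "translation": [0, 0, 0], "delta_rot": [0, 0, 0]},
    {"grip": 0, "translation": [0, 0, 0], "delta_rot": [0, 0, 0]},
    {"grip": 0, "translation": [0, 0, 0], "delta_rot": [0, 0, 0]},
    {"grip": 0, "translation": [0, 0, 0], "delta_rot": [0, 0, 0]},
    {"grip": 0, "translation": [0, 0, 0], "delta_rot": [0, 0, 0]}
  ]
}}

```text
time_s: 29.3
tcp_pos: [0.4845, 0.078, 0.2238]
eef_rot: [3.141, -0.002, 0.24]
ft_force: [-5.1, -0.4, 17.5]
grip_width: 0.002
grip_force: 8.0
```

At the second stop: 6.0 mm of second travel and 17.5 N. I'll release smoothly.

Request:
{"method": "servo_tool", "body": {
  "commands": [
    {"grip": 0, "translation": [0, 0, 0], "delta_rot": [0, 0, 0]},
    {"grip": 0, "translation": [0, 0, -0.3], "delta_rot": [0, 0, 0]},
    {"grip": 0, "translation": [0, 0, -0.5], "delta_rot": [0, 0, 0]},
    {"grip": 0, "translation": [0, 0, -0.8], "delta_rot": [0, 0, 0]},
    {"grip": 0, "translation": [0, 0, -1], "delta_rot": [0, 0, 0]},
    {"grip": 0, "translation": [0, 0, -1.5], "delta_rot": [0, 0, 0]},
    {"grip": 0, "translation": [0, 0, -2], "delta_rot": [0, 0, 0]},
    {"grip": 0, "translation": [0, 0, -2], "delta_rot": [0, 0, 0]},
    {"grip": 0, "translation": [0, 0, -1], "delta_rot": [0, 0, 0]},
    {"grip": 0, "translation": [0, 0, 0], "delta_rot": [0, 0, 0]}
  ]
}}

```text
time_s: 30.3
tcp_pos: [0.4848, 0.078, 0.3146]
eef_rot: [3.141, -0.003, 0.24]
ft_force: [0.6, -0.5, -0.3]
grip_width: -0.0
grip_force: 0.0
```

```bash
python3 - <<'E'
from h import *
import cv2
from plant import manip
W=cv2.cvtColor(optics.grab_frame("scene"),cv2.COLOR_RGB2BGR)
cv2.imwrite("pics/f.png",cv2.resize(W[150:270,240:360],(600,600),interpolation=cv2.INTER_CUBIC))
s=manip.get_state();print(s["tcp_pos"],s["ft_force"])
E
```

```text
[0.48430615 0.07792733 0.31310943] [-0.05477936  0.1705367  -0.40796216]
```

View pics/f.png

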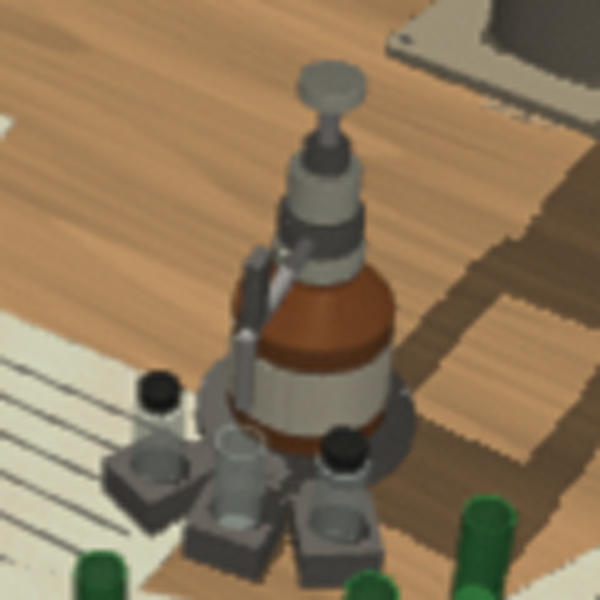

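The knob is back up at (332,85), the outlet at (245,407) is over the open vial's mouth at (240,440), and all vials are standing.

```bash
python3 -c "
from plant import manip
print(manip.job_done())"
```

```text
the job is handed in; nothing more can be done
None
```

I completed the job and handed it in, but no verdict came back: the outlet is over the open vial, both plunger stops were pressed and held (17.5 N vertically on the knob at the second), the plunger is back up, and all vials are standing.

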